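# Shut the stock case and shoot its barrel bolt

## Task

We are closing: gently lower the open lid of the wooden stock case, then bolt it. Lift the bolt's handle out of its notch, slide the bolt through the keeper on the lid until it stops, and drop the handle into the other notch so that the bolt cannot slide back. Find that notch by feel and never force the handle against its casing; leave the things round the case where they are.

Things in the scene. Friction and masses are not known exactly. Their poses are not given: they have to be found in the camera images.
- case: Wooden stock case, 272 x 240 x 82 mm, fixed to the bench. Origin: under its middle, 142 mm behind its front; z up, x from its front (blank label in a brass frame) to its back, y to the left seen from the front. Its top is at z = 82 mm: a fixed front board from x = -145 to -30 mm carries the brass barrel bolt, the hinged lid lies behind it from x = -28 to 130 mm.
- open_notch (a point): Point on the bolt's axis at the open notch: x = -117, y = 0, z = 95.5 mm in the case's frame (axes like the case's). The axis runs along the case's x. The casing is two brass tubes, 19 and 24 mm across, top at z = 107.5 mm, 73 to 99 mm long in all, with a slot along the top; a 9 mm wide notch runs down from the slot on the +y side here and another at the slot's far end.
- front_board (a point): Middle of the front board's top, x = -88, z = 82 mm. The far, locking notch is in a sleeve set by hand on slotted screws: 37 to 64 mm beyond the open notch towards +x, not measured, different each time. The slot ends rigidly there, so a handle slid to that stop is over the notch, against its far wall, with about 2 mm of play behind. The handle must not press on the casing with over 18 N.
- knob: The bolt's handle: a 7 mm steel stem with a 20 mm brass ball. Origin: the ball's centre, 36 mm from the bolt's axis; y outward along the stem, x along the bolt. In the case's frame the ball is at x = -117 mm + bolt, y = 36 mm x cos(30 deg + handle), z = 95.5 mm + 36 mm x sin(30 deg + handle). Led round by a gripper's pads, the ball slips between them as it turns.
- bolt (a joint): Slide of the bolt in m, growing towards the lid (+x): 0 (within 1 mm) drawn back in the open notch, somewhere from 0.037 to 0.064 in the locking notch. Sliding takes 1 to 3 N, and up to 8 N from about 0.022 on, while the nose draws the lid down; at the end stop the force rises at once.
- handle (a joint): Turn of the handle about the bolt's axis in rad: 0 lying in a notch (stem 30 deg above level, towards the case's +y), 1.05 upright in the slot. The bolt slides only with the handle within about 0.25 of upright; below 0.7 it is in a notch. It swings freely and, let go when it leans to a notch, falls in by its own weight.
- lid (a joint): Opening of the lid in rad about the hinge along its far top edge (case frame x = 130, z = 82 mm): 0 flush with the front board, 0.6 to 0.95 at the start. A stiff hinge holds it where it is left; 1 to 4 N down on its outer face lowers it. It closes on two rubber bumpers, standing 2 to 3 mm proud (0.01 to 0.022) until the bolt draws it down.
- lid_front (a point): Middle of the lid's front edge on its outer face, 158 mm from the hinge. The lid is a plain board 246 mm wide and 12 mm thick with the keeper near this edge; its outer face is free elsewhere.
- keeper (a point): Centre of the brass keeper, a ring of 12.5 mm bore on the lid's outer face, 136 to 148 mm from the hinge, 20 mm wide, 23 mm high over the lid. With the lid down it lines up with the bolt. With the lid more than about 0.026 rad open the bolt's nose would meet the ring's face.
- bolt_nose (a point): Tip of the bolt: a steel rod of 11 mm that tapers over its last 12 mm; the tip is 78 mm ahead of the handle's stem.
- counter_bell: Bystander: counter bell, brass dome on a black foot, 84 mm across, 66 mm high; origin under its centre.
- glue_stick: Bystander: white glue stick with orange cap, 27 mm across, 96 mm high; origin under its centre.
- stamp_1: Bystander: rubber stamp with dark handle, 40 x 40 x 74 mm; origin under its centre.
- stamp_3: Bystander: rubber stamp with dark handle, 40 x 40 x 74 mm; origin under its centre.
- washi_4: Bystander: roll of blue striped paper tape, 54 mm across, 15 mm high; origin under its centre.
- note_pack_2: Bystander: banded pack of white note cards, 101 x 129 x 35 mm; origin under its centre.

How it is judged:
By the outcome, as a careful person would: the job done as asked, in the order asked, and still so for the second after the job is handed in, with the robot touching nothing.
It also fails if it takes over 50 s, if anything falls off the work surface, if the arm or the gripper's body presses on something with over 40 N, if the wrist force passes 120 N, or if a joint passes its speed limit or range.

## Robot

A 6-joint arm with a two-finger parallel gripper is mounted at the origin on a cart in front of the work surface, level with it; the furniture and walls round the work are solid. World frame = base frame: x ahead of the robot, y to its left, z up, the work surface at z = 0. Lengths are in mm, angles in rad, forces in N, time in s.
With the tool pointing down it reaches from about 400 to 925 mm from the base axis. Payload 12.5 kg.
Tool frame: the origin (TCP) lies between the finger pads; the fingertips stand 14 mm ahead of it and the grasp point (between the pads) lies 5 mm behind it; x points along the fingers, y is the direction in which the jaws open and shut, and the axes are right-handed (so a half turn about x gives the same grasp; the last joint's range is limited). The gripper opens to 95 mm and grips with 3 to 60 N. Pads are 20 mm wide; open, the fingers measure 119 mm over their backs; the gripper's body (75 mm by 180 mm) begins 59 mm behind the grasp point.
Start: joints at [1.038, 0.491, 1.559, -0, 1.092, -0.106], TCP at [258.71, 568.959, 228.661] pointing down, gripper open.
Joint ranges: [-3.1, 3.1], [-0.84, 2.19], [0.05, 2.79], [-1.13, 4.28], [0.06, 2.93], [-2.69, 2.69]. Speed limits (rad/s): [2.22, 2.22, 2.79, 3.14, 3.14, 3.14].

## Interface

Orientations are given as [roll, pitch, yaw] about the fixed x, y, z axes, in that order (R = Rz(yaw) Ry(pitch) Rx(roll)).
In Python, from cell import env, cams gives the robot as it stands.
- The arm moves only by the tool carry_out, never from a script. Its arguments are lists of equal length, an entry for each row: "grip": the closure, from -1 (fully open) to 1 (shut); "linear": the shift along the tool's x, y, z scaled (see below), a list of three; "turn": the turn about the tool's x scaled (see below). In form: {"grip": [grip, ...], "linear": [[tx, ty, tz], ...], "turn": [turn, ...]}. A call has 1 to 5 rows; each row shifts and turns the commanded pose from where the row before left it, along the tool's axes as they then stand; what a row does not reach is not made up. The controller multiplies each number of a shift by 0.5 m and each number of a turn by 180 degrees. A row lasts 1/10 s, in which the tool goes at most 50 mm and 8.59 degrees, less where a joint would pass 70% of its speed; a pose out of reach is approached as far as the arm can. A call with a number of a shift or a turn outside -1 to 1 is refused whole. A call with a gripper value outside its range is refused whole. The fingers move at their own pace and stop on an object; the grip force is fixed at half the most. Time passes only in rows, so rows that do not move let the fingers close. It gives the time, the measured TCP pose, the force and the opening at its end, in the units of the state.
- env.state(): the state, without advancing time (a new reading comes with each control period).
- cams.read_camera(name): name is "scene" or "top"; returns the picture (384x512x3 uint8, blue, green, red); there is no depth.
- cams.camera_info(name): a dict with "fx", "fy", "cx", "cy" (pixels), "dist" ([k1, k2, p1, p2, k3] as OpenCV has them; the pictures are not rectified), "view" (4x4, takes a point from world to camera coordinates). Camera axes: x right, y down, z forward; pixel columns grow to the right and rows downward; lengths in mm; the calibration is good to about 2 mm. A picture is of the moment at which its call begins. camera_info takes no time and is no camera call.
- env.job_done(): hands the job in, once; it reports no verdict.
The state is a dict: "t": time; "joints": joint angles; "qvel": joint speeds; "tau": joint torques, N m; "eef_pos": TCP position; "tcp_rot": TCP orientation; "ft_force": force on the tool from outside, world axes, zero at the start; "moment": the same for the moment, N m; "opening": opening from 0.0 (shut) to 1.0 (fully open).
Only numpy, scipy, OpenCV 4.12 (cv2) and the standard library are available. Lean on these libraries where they do the work, as an engineer would, in place of code of your own. Each camera call takes 0.05 s, during which the arm holds its last target. There are 200 camera calls.

## Working session

There is one attempt and no reset: what is moved stays moved. The work goes in short steps, Python scripts to look and compute and a tool call to move; the robot and the scene stay as the last step left them, time stands still between calls to the robot, and variables do not carry over. Pictures are saved under pics/ and viewed, about 8 in all and at most 12, crops included, and the job is handed in when it is done.

Besides the shell and the picture viewer there is one more tool, called after ">>>" by a JSON object that holds its "op" and its "data", one argument or row to a line. carry_out: Moves the arm, as the interface text tells. Shifts and turns lie within -1 to 1; 1 stands for 0.5 m of shift or 180 degrees of turn. Its arguments: {"type":"object","properties":{"grip":{"type":"array"},"linear":{"type":"array"},"turn":{"type":"array"}},"required":["grip","linear","turn"]}

```bash
ls; mkdir -p pics
python3 - <<'E'
from cell import env,cams
import cv2,json
print(env.state())
for n in ("scene","top"):
    print({k:(v.tolist() if hasattr(v,'tolist') else v) for k,v in cams.camera_info(n).items()})
    cv2.imwrite(f'pics/{n}0.png',cams.read_camera(n))
E
```

```text
pics
{'t': 0.0, 'joints': array([ 1.03840786e+00,  4.91568987e-01,  1.55945569e+00,  2.53623986e-05,
        1.09169815e+00, -1.05601661e-01]), 'qvel': array([ 0.00056941, -0.00087448, -0.00065612, -0.0010725 , -0.00080834,
       -0.00010052]), 'tau': array([ 8.36797371e-04, -6.12654090e+01, -2.58189315e+01,  6.92310906e-02,
        4.81397426e-02, -9.55186692e-05]), 'eef_pos': array([258.57495749, 568.74983593, 228.05373601]), 'tcp_rot': array([-1.69629825,  1.56966593, -2.12309676]), 'ft_force': array([ 0.07769189, -0.29652104, -0.01275977]), 'moment': array([-0.00678024,  0.02482652,  0.04765954]), 'opening': 0.9995806087463442}
{'fx': 463.80763902941806, 'fy': 463.80763902941806, 'cx': 256.66447054649313, 'cy': 203.75076134085973, 'dist': [-0.030853717620157744, 0.0, 0.0, 0.0, 0.0], 'view': [[0.7237000813404381, -0.6899747052814043, -0.013895982861353177, -432.6625859819706], [-0.4119742324934694, -0.4157817203161177, -0.8108037942760172, 271.2165984734246], [0.5536564133370626, 0.5925035587427379, -0.5851530644608559, 1454.1405137746824], [0.0, 0.0, 0.0, 1.0]]}
{'fx': 429.5194370951017, 'fy': 429.5194370951017, 'cx': 259.44797560210424, 'cy': 192.58147581885837, 'dist': [-0.08326489745429771, 0.0, 0.0, 0.0, 0.0], 'view': [[0.010284198585011804, -0.9999468057330713, -0.0007880124943516863, -53.20100718864804], [-0.9965861521814561, -0.010185070874403644, -0.08192866172129896, 577.4630438384934], [0.08191627762309342, 0.0016278929665629563, -0.9966378848031345, 1763.6507184620202], [0.0, 0.0, 0.0, 1.0]]}
```

View pics/scene0.png

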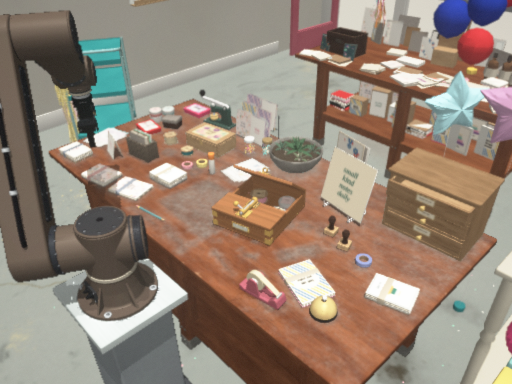

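View pics/top0.png

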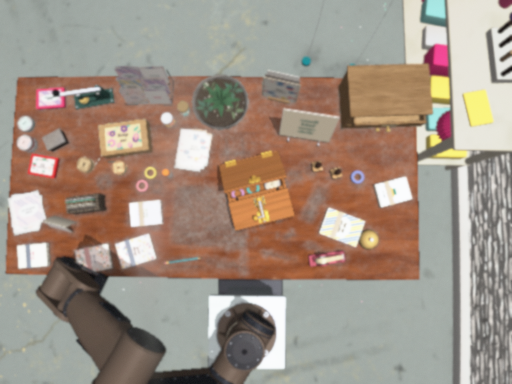

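The scene view shows the case at about (258,208) with its lid open. In the top view it is at about (256,190), front towards the robot and slightly yawed. I'll zoom in on both.

Run:
```python
import cv2,numpy as np
a=cv2.imread('pics/top0.png')[145:235,210:300]; b=cv2.imread('pics/scene0.png')[160:250,205:310]
a=cv2.resize(a,None,fx=4.1,fy=4.1,interpolation=cv2.INTER_CUBIC);b=cv2.resize(b,None,fx=4.1,fy=4.1,interpolation=cv2.INTER_CUBIC)
cv2.imwrite('pics/c0.png',np.hstack([a,b]))
```

```text
(no output)
```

View pics/c0.png

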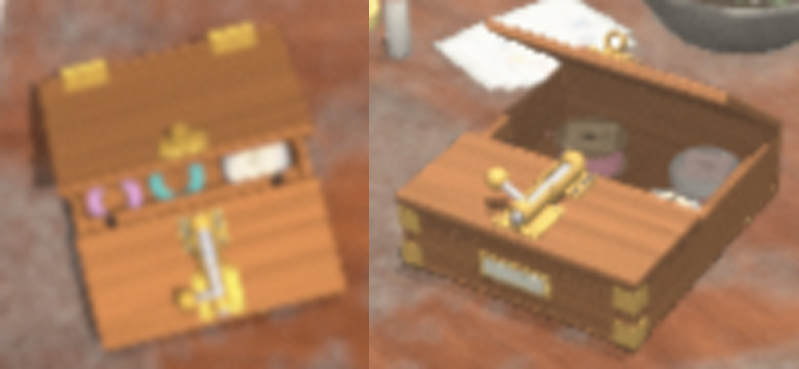

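```bash
cat > h.py <<'E'
import numpy as np,cv2
from scipy.spatial.transform import Rotation as R
from scipy.optimize import least_squares
from cell import env,cams
def proj(n,P):
    c=cams.camera_info(n);V=np.array(c['view']);K=np.array([[c['fx'],0,c['cx']],[0,c['fy'],c['cy']],[0,0,1.]])
    return cv2.projectPoints(np.asarray(P,float).reshape(-1,3),cv2.Rodrigues(V[:3,:3])[0],V[:3,3],K,np.array(c['dist']))[0][:,0]
def w(p,P):  # case->world ; p=x,y,yaw
    c,s=np.cos(p[2]),np.sin(p[2]);P=np.atleast_2d(P)
    return np.c_[p[0]+c*P[:,0]-s*P[:,1],p[1]+s*P[:,0]+c*P[:,1],P[:,2]]
def lid(th,d,y,h=0): # d from hinge, h above outer face
    return [130-d*np.cos(th)+h*np.sin(th)*-1,y,82+d*np.sin(th)+h*np.cos(th)]
def ball(b,h): return [-117+b,36*np.cos(np.pi/6+h),95.5+36*np.sin(np.pi/6+h)]
E
python3 - <<'E'
from h import *
def pts(th):
    T=[([-145,120,82],(103,350)),([-145,-120,82],(345,288)),([-30,120,82],(78,240)),([-30,-120,82],(312,190)),
    (ball(0,0),(185,297)),([-39,0,95.5],(203,218)),(lid(th,158,123),(58,190)),(lid(th,158,-123),(312,130)),(lid(th,142,0,11),(183,140))]
    S=[([-145,120,82],(398,197)),([-145,-120,82],(635,283)),(ball(0,0),(497,177)),(lid(th,142,0,11),(616,42)),(lid(th,158,123),(487,22)),(lid(th,158,-123),(730,97)),([-30,120,82],(493,133))]
    return T,S
def res(p):
    T,S=pts(p[3]);r=[]
    r.append(proj('top',w(p,[a for a,_ in T]))-(np.array([b for _,b in T])/4.1+[210,145]))
    r.append(proj('scene',w(p,[a for a,_ in S]))-((np.array([b for _,b in S])-[369,0])/4.1+[205,160]))
    return np.vstack(r).ravel()
s=least_squares(res,[600,-40,.2,.7],loss='soft_l1')
print(s.x,np.round(res(s.x).reshape(-1,2),1).tolist())
p=s.x
st=env.state();print(R.from_euler('xyz',st['tcp_rot']).as_matrix().round(3))
for n,P in dict(ball=ball(0,0),keeper=lid(p[3],142,0,11),lidmid=lid(p[3],158,0),on=[-117,0,95.5],origin=[0,0,0]).items(): print(n,w(p,P).round(1))
E
```

```text
[ 5.91335298e+02 -3.45559479e+01  2.52266092e-01  6.84405623e-01] [[0.7, -0.1], [-0.1, 0.6], [0.1, -1.1], [0.9, -3.2], [0.5, 0.5], [-0.9, -1.0], [0.0, 0.1], [0.9, -0.7], [0.7, 3.2], [-0.1, -0.8], [-0.4, -0.2], [0.3, 0.4], [-2.0, 2.6], [0.2, -1.2], [-0.3, -0.8], [-5.1, -0.8]]
[[-0.001  0.414  0.91 ]
 [-0.001  0.91  -0.414]
 [-1.    -0.001 -0.   ]]
ball [[470.3 -33.6 113.5]]
keeper [[603.9 -31.3 180.3]]
lidmid [[598.7 -32.7 181.9]]
on [[478.  -63.8  95.5]]
origin [[591.3 -34.6   0. ]]
```

```bash
sed -i 's/+h\*np.sin(th)\*-1/+h*np.sin(th)/' h.py
cat >> h.py <<'E'
def go(p,tip,yaw_case_z=-90,turned=0):
    """tool shift (units of 0.5m, tool axes at present) to bring fingertips to case point tip, plus turn units"""
    s=env.state();M=R.from_euler('xyz',s['tcp_rot']).as_matrix()
    t=w(p,tip)[0]+[0,0,14]
    d=M.T@(t-s['eef_pos']); za=np.degrees(np.arctan2(M[1,2],M[0,2]))
    turn=(za-(np.degrees(p[2])+yaw_case_z)+180)%360-180
    print('shift mm',d.round(1),'units',(d/500).round(4),'turn deg',round(turn,2),'units',round(turn/180,4))
def where(p):
    s=env.state();c,q=np.cos(p[2]),np.sin(p[2]);e=s['eef_pos']-[p[0],p[1],14]
    f=s['ft_force'];print('t',s['t'].__round__(2),'tip case',np.round([c*e[0]+q*e[1],-q*e[0]+c*e[1],e[2]],1),'F case',np.round([c*f[0]+q*f[1],-q*f[0]+c*f[1],f[2]],2),'open mm',round(95*s['opening'],1))
E
python3 - <<'E'
from h import *
def pts(th):
    T=[([-145,120,82],(103,350)),([-145,-120,82],(345,288)),([-30,120,82],(78,240)),
    (ball(0,0),(185,297)),([-39,0,95.5],(203,218)),(lid(th,158,123),(58,190)),(lid(th,158,-123),(312,130)),(lid(th,142,0,14),(183,136))]
    S=[([-145,120,82],(398,197)),([-145,-120,82],(635,283)),(ball(0,0),(497,177)),(lid(th,142,0,14),(616,42)),(lid(th,158,123),(487,22)),(lid(th,158,-123),(730,97))]
    return T,S
def res(p):
    T,S=pts(p[3]);r=[]
    r.append(proj('top',w(p,[a for a,_ in T]))-(np.array([b for _,b in T])/4.1+[210,145]))
    r.append(proj('scene',w(p,[a for a,_ in S]))-((np.array([b for _,b in S])-[369,0])/4.1+[205,160]))
    return np.vstack(r).ravel()
s=least_squares(res,[600,-40,.2,.7],loss='soft_l1');p=s.x
print(p,np.round(res(p).reshape(-1,2),1).tolist())
np.save('p.npy',p); th=p[3]
print('lid tip z',82+125*np.sin(th),'x',130-125*np.cos(th)+12)
go(p,[130-125*np.cos(th)+12,55,82+125*np.sin(th)+20])
E
```

```text
[ 5.91290648e+02 -3.43249126e+01  2.55827781e-01  6.72533828e-01] [[0.8, -0.0], [-0.1, 0.5], [0.1, -1.0], [0.6, 0.5], [-0.9, -1.0], [0.1, 0.5], [0.9, -0.5], [-0.4, 0.5], [-0.1, -0.8], [-0.2, -0.3], [0.3, 0.4], [-0.0, 0.5], [-0.1, -0.7], [-0.5, -0.4]]
lid tip z 159.87125760026277 x 44.21929004270058
shift mm [  34.5 -340.6  552.1] units [ 0.069  -0.6813  1.1042] turn deg 50.89 units 0.2827
```

>>> {"op": "carry_out", "data": {
  "grip": [1, 1, 1, 1, 1],
  "linear": [
    [0, -0.0487, 0.0789],
    [0, -0.0487, 0.0789],
    [0, -0.0487, 0.0789],
    [0, -0.0487, 0.0789],
    [0, -0.0487, 0.0789]
  ],
  "turn": [0, 0, 0, 0, 0]
}}

```text
t: 0.6
eef_pos: [388.5, 374.8, 228.5]
tcp_rot: [-2.057, 1.571, -2.484]
ft_force: [0.7, 1.1, 0.6]
opening: 0.633
```

>>> {"op": "carry_out", "data": {
  "grip": [1, 1, 1, 1, 1],
  "linear": [
    [0, -0.0487, 0.0789],
    [0, -0.0487, 0.0789],
    [0, -0.0487, 0.0789],
    [0, -0.0487, 0.0789],
    [0, -0.0487, 0.0789]
  ],
  "turn": [0, 0, 0, 0, 0]
}}

```text
t: 1.1
eef_pos: [517.7, 182.2, 228.5]
tcp_rot: [-3.016, 1.571, 2.841]
ft_force: [1.1, 0.7, -0.4]
opening: 0.218
```

>>> {"op": "carry_out", "data": {
  "grip": [1, 1, 1, 1, 1],
  "linear": [
    [0, -0.0487, 0.0789],
    [0, -0.0487, 0.0789],
    [0, -0.0487, 0.0789],
    [0, -0.0487, 0.0789],
    [0, 0, 0]
  ],
  "turn": [0, 0, 0, 0, 0.045]
}}

```text
t: 1.6
eef_pos: [622.5, 25.6, 227.8]
tcp_rot: [-0.745, 1.57, -1.316]
ft_force: [-1.3, 0.1, -0.3]
opening: 0.002
```

>>> {"op": "carry_out", "data": {
  "grip": [1, 1, 1, 1, 1],
  "linear": [
    [0, 0, 0],
    [0, 0, 0],
    [0, 0, 0],
    [0, 0, 0],
    [0, 0, 0]
  ],
  "turn": [0.0475, 0.0475, 0.0475, 0.0475, 0.0475]
}}

```text
t: 2.1
eef_pos: [620.2, 30.0, 228.3]
tcp_rot: [-2.008, 1.57, 2.954]
ft_force: [0.2, 0.9, 0.4]
opening: 0.005
```

Run:
```python
from h import *
p=np.load('p.npy');th=p[3];where(p)
go(p,[130-125*np.cos(th)+12,55,82+125*np.sin(th)+10])
```

```text
t 2.1 tip case [ 44.2  54.9 214.3] F case [0.38 0.81 0.4 ] open mm 0.4
shift mm [44.4  0.  -0.1] units [ 0.0888  0.     -0.0001] turn deg -0.32 units -0.0018
```

>>> {"op": "carry_out", "data": {
  "grip": [1, 1, 1, 1, 1],
  "linear": [
    [0.022, 0, 0],
    [0.022, 0, 0],
    [0.022, 0, 0],
    [0.016, 0, 0],
    [0.01, 0, 0]
  ],
  "turn": [0, 0, 0, 0, 0]
}}

```text
t: 2.6
eef_pos: [620.1, 30.0, 181.3]
tcp_rot: [-1.951, 1.569, 3.02]
ft_force: [-0.3, 0.4, 0.1]
opening: 0.005
```

>>> {"op": "carry_out", "data": {
  "grip": [1, 1, 1, 1, 1],
  "linear": [
    [0.006, 0, 0],
    [0.006, 0, 0],
    [0.006, 0, 0],
    [0.006, 0, 0],
    [0.006, 0, 0]
  ],
  "turn": [0, 0, 0, 0, 0]
}}

```text
t: 3.1
eef_pos: [620.5, 30.0, 167.6]
tcp_rot: [1.41, 1.57, 0.096]
ft_force: [-0.3, 0.0, 0.7]
opening: 0.003
```

Run:
```python
from h import *
p=np.load('p.npy');where(p)
```

```text
t 3.1 tip case [ 44.5  54.8 153.6] F case [-0.31  0.13  0.69] open mm 0.3
```

>>> {"op": "carry_out", "data": {
  "grip": [1, 1, 1, 1, 1],
  "linear": [
    [0.008, -0.003, 0],
    [0.008, -0.003, 0],
    [0.008, -0.003, 0],
    [0.008, -0.003, 0],
    [0.008, -0.003, 0]
  ],
  "turn": [0, 0, 0, 0, 0]
}}

```text
t: 3.6
eef_pos: [612.9, 28.0, 147.3]
tcp_rot: [-2.317, 1.571, 2.652]
ft_force: [0.4, -0.0, 0.3]
opening: 0.006
```

>>> {"op": "carry_out", "data": {
  "grip": [1, 1, 1, 1, 1],
  "linear": [
    [0.008, -0.003, 0],
    [0.008, -0.003, 0],
    [0.008, -0.003, 0],
    [0.008, -0.003, 0],
    [0.008, -0.003, 0]
  ],
  "turn": [0, 0, 0, 0, 0]
}}

```text
t: 4.1
eef_pos: [605.8, 26.2, 127.3]
tcp_rot: [1.729, 1.571, 0.414]
ft_force: [-0.2, -0.4, 0.2]
opening: 0.008
```

Run:
```python
from h import *
p=np.load('p.npy');where(p)
a=cams.read_camera('scene')[160:250,205:310];cv2.imwrite('pics/c1.png',cv2.resize(a,None,fx=5,fy=5,interpolation=cv2.INTER_CUBIC))
```

```text
t 4.1 tip case [ 29.4  54.9 113.3] F case [-0.29 -0.35  0.24] open mm 0.8
```

View pics/c1.png

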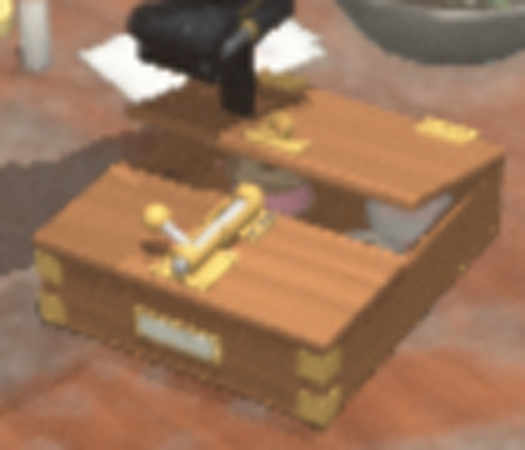

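The lid is following the finger, with the tip at about (237,105) in the crop. I'll keep lowering.

>>> {"op": "carry_out", "data": {
  "grip": [1, 1, 1, 1, 1],
  "linear": [
    [0.008, -0.003, 0],
    [0.008, -0.003, 0],
    [0.008, -0.003, 0],
    [0.007, -0.002, 0],
    [0.006, -0.002, 0]
  ],
  "turn": [0, 0, 0, 0, 0]
}}

```text
t: 4.65
eef_pos: [599.4, 24.6, 108.8]
tcp_rot: [-2.578, 1.571, 2.391]
ft_force: [0.6, -0.4, -0.2]
opening: 0.004
```

>>> {"op": "carry_out", "data": {
  "grip": [1, 1, 1, 1, 1],
  "linear": [
    [0.005, 0, 0],
    [0.003, 0, 0],
    [0.002, 0, 0],
    [0.002, 0, 0],
    [0, 0, 0]
  ],
  "turn": [0, 0, 0, 0, 0]
}}

```text
t: 5.15
eef_pos: [599.6, 24.6, 103.1]
tcp_rot: [2.298, 1.571, 0.984]
ft_force: [0.5, 0.9, -0.4]
opening: -0.0
```

Run:
```python
from h import *
p=np.load('p.npy');where(p)
```

```text
t 5.15 tip case [22.9 54.9 89.1] F case [ 0.72  0.73 -0.43] open mm -0.0
```

>>> {"op": "carry_out", "data": {
  "grip": [1, 1, 1, 1],
  "linear": [
    [0.002, 0, 0],
    [0.002, 0, 0],
    [0.002, 0, 0],
    [0, 0, 0]
  ],
  "turn": [0, 0, 0, 0]
}}

```text
t: 5.55
eef_pos: [599.5, 24.6, 100.0]
tcp_rot: [-2.524, 1.571, 2.444]
ft_force: [-0.5, -0.7, 0.5]
opening: 0.0
```

Run:
```python
from h import *
p=np.load('p.npy');where(p)
```

```text
t 5.55 tip case [22.9 54.9 86. ] F case [-0.65 -0.59  0.52] open mm 0.0
```

>>> {"op": "carry_out", "data": {
  "grip": [1, 1],
  "linear": [
    [0.002, 0, 0],
    [0, 0, 0]
  ],
  "turn": [0, 0]
}}

```text
t: 5.75
eef_pos: [599.5, 24.6, 99.0]
tcp_rot: [-2.516, 1.571, 2.453]
ft_force: [-0.0, 0.1, 0.6]
opening: 0.001
```

>>> {"op": "carry_out", "data": {
  "grip": [1, 1],
  "linear": [
    [0.002, 0, 0],
    [0, 0, 0]
  ],
  "turn": [0, 0]
}}

```text
t: 5.95
eef_pos: [599.6, 24.6, 98.1]
tcp_rot: [1.798, 1.571, 0.484]
ft_force: [0.0, 0.1, 0.2]
opening: 0.005
```

>>> {"op": "carry_out", "data": {
  "grip": [1, 1],
  "linear": [
    [0.001, 0, 0],
    [0, 0, 0]
  ],
  "turn": [0, 0]
}}

```text
t: 6.15
eef_pos: [599.6, 24.6, 97.7]
tcp_rot: [1.795, 1.571, 0.48]
ft_force: [-0.9, -1.7, 2.6]
opening: 0.001
```

>>> {"op": "carry_out", "data": {
  "grip": [1, 1],
  "linear": [
    [0.001, 0, 0],
    [0, 0, 0]
  ],
  "turn": [0, 0]
}}

```text
t: 6.35
eef_pos: [599.6, 24.6, 97.3]
tcp_rot: [1.59, 1.571, 0.276]
ft_force: [-2.0, 0.1, 4.2]
opening: 0.006
```

Run:
```python
from h import *
p=np.load('p.npy');where(p)
a=cams.read_camera('scene')[160:250,205:310];b=cams.read_camera('top')[145:235,210:300]
f=lambda a:cv2.resize(a,None,fx=4.1,fy=4.1,interpolation=cv2.INTER_CUBIC)
cv2.imwrite('pics/c2.png',np.hstack([f(b),f(a)]))
```

```text
t 6.35 tip case [22.9 54.9 83.3] F case [-1.89  0.57  4.17] open mm 0.6
```

View pics/c2.png

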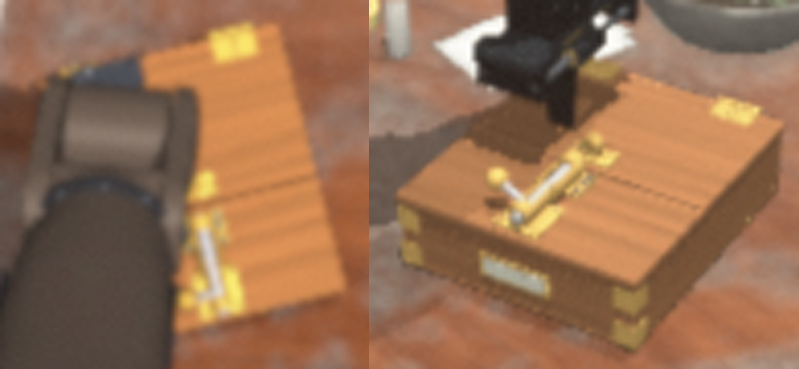

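The lid is down: the seam is closed in both views, at about (250,190) in the left half and (650,190) in the right. The bumpers are pushing back with about 4 N. Next I'll lift clear and move beside the ball.

>>> {"op": "carry_out", "data": {
  "grip": [0.62, 0.62, 0.62, 0.62, 0.62],
  "linear": [
    [-0.05, 0, 0],
    [-0.05, -0.02, 0],
    [0, -0.08, 0],
    [0, -0.09, 0],
    [0, -0.09, 0]
  ],
  "turn": [0, 0, 0, 0, 0]
}}

```text
t: 6.95
eef_pos: [462.5, -11.1, 146.9]
tcp_rot: [1.688, 1.571, 0.374]
ft_force: [-0.1, -0.9, -0.0]
opening: 0.189
```

Run:
```python
from h import *
p=np.load('p.npy');where(p); print(R.from_euler('xyz',env.state()['tcp_rot']).as_matrix().round(3))
go(p,[-117,55,106])
```

```text
t 6.95 tip case [-118.7   55.1  132.9] F case [-0.29 -0.9  -0.02] open mm 17.9
[[ 0.     0.967  0.254]
 [ 0.     0.254 -0.967]
 [-1.     0.    -0.   ]]
shift mm [26.9  1.7  0.1] units [0.0539 0.0034 0.0001] turn deg 0.06 units 0.0004
```

>>> {"op": "carry_out", "data": {
  "grip": [0.62, 0.62, 0.62],
  "linear": [
    [0.027, 0.0034, 0],
    [0.027, 0, 0],
    [0, 0, 0]
  ],
  "turn": [0, 0, 0]
}}

```text
t: 7.25
eef_pos: [465.2, -10.6, 119.1]
tcp_rot: [-2.046, 1.569, 2.923]
ft_force: [-0.3, 0.7, -0.2]
opening: 0.19
```

Run:
```python
from h import *
p=np.load('p.npy');where(p)
a=cams.read_camera('scene')[175:235,205:285]
cv2.imwrite('pics/c3.png',cv2.resize(a,None,fx=8,fy=8,interpolation=cv2.INTER_CUBIC))
print(((proj('scene',w(p,[ball(0,0),[-117,0,95.5],[-118,55,106],[-127,45,106],[-109,45,106]]))-[205,175])*8).round(0).tolist())
```

```text
t 7.25 tip case [-116.    54.9  105.1] F case [-0.12  0.78 -0.23] open mm 18.0
[[252.0, 229.0], [313.0, 283.0], [207.0, 228.0], [214.0, 245.0], [237.0, 224.0]]
```

View pics/c3.png

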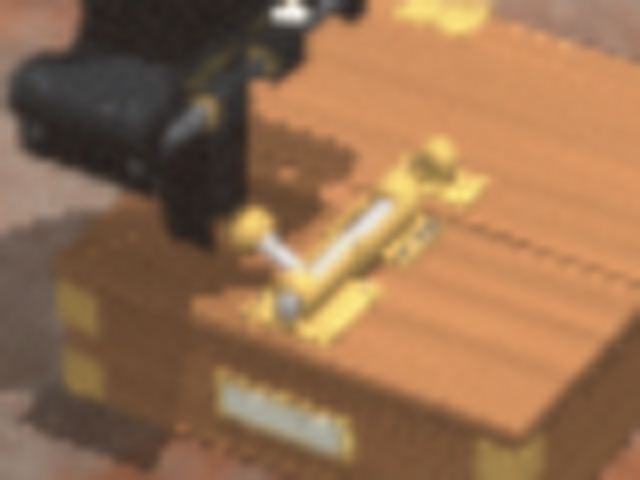

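The ball is at about (253,227) in the crop, where I predicted (252,229), and the fingers are just to its left. I'll push towards -y to lift the handle.

>>> {"op": "carry_out", "data": {
  "grip": [0.62, 0.62, 0.62, 0.62, 0.62],
  "linear": [
    [0, 0, 0.012],
    [0, 0, 0.012],
    [-0.002, 0, 0.01],
    [-0.004, 0, 0.01],
    [-0.004, 0, 0.01]
  ],
  "turn": [0, 0, 0, 0, 0]
}}

```text
t: 7.8
eef_pos: [472.0, -35.7, 125.8]
tcp_rot: [-2.846, 1.568, 2.123]
ft_force: [-3.9, 11.6, 8.1]
opening: 0.189
```

>>> {"op": "carry_out", "data": {
  "grip": [0.62, 0.62, 0.62],
  "linear": [
    [-0.006, 0, 0.008],
    [-0.004, 0, 0.006],
    [0, 0, 0]
  ],
  "turn": [0, 0, 0]
}}

```text
t: 8.1
eef_pos: [474.5, -43.8, 130.4]
tcp_rot: [1.586, 1.57, 0.271]
ft_force: [-1.5, 3.2, 1.7]
opening: 0.193
```

Run:
```python
from h import *
p=np.load('p.npy');where(p)
a=cams.read_camera('scene')[175:235,205:285]
cv2.imwrite('pics/c4.png',cv2.resize(a,None,fx=8,fy=8,interpolation=cv2.INTER_CUBIC))
print(((proj('scene',w(p,[ball(0,0),ball(0,.5),ball(0,.8),ball(0,1.05)]))-[205,175])*8).round(0).tolist())
```

```text
t 8.1 tip case [-115.4   20.3  116.4] F case [-0.62  3.48  1.68] open mm 18.3
[[252.0, 229.0], [275.0, 214.0], [294.0, 213.0], [311.0, 217.0]]
```

View pics/c4.png

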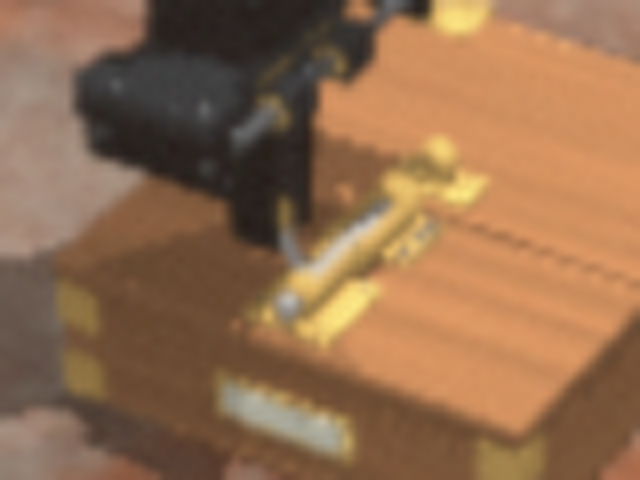

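The ball shows between the fingers at about (288,212), so the handle is at roughly 0.7 to 0.8. I'll ease it on to upright.

>>> {"op": "carry_out", "data": {
  "grip": [0.62, 0.62, 0.62],
  "linear": [
    [-0.001, 0, 0.004],
    [-0.001, 0, 0.004],
    [0, 0, 0]
  ],
  "turn": [0, 0, 0]
}}

```text
t: 8.45
eef_pos: [475.5, -47.1, 131.3]
tcp_rot: [2.567, 1.57, 1.253]
ft_force: [-2.0, 3.8, 3.6]
opening: 0.195
```

Run:
```python
from h import *
where(np.load('p.npy'))
```

```text
t 8.45 tip case [-115.3   16.9  117.3] F case [-0.94  4.13  3.58] open mm 18.5
```

>>> {"op": "carry_out", "data": {
  "grip": [0.62, 0.62],
  "linear": [
    [-0.001, 0, 0.004],
    [0, 0, 0]
  ],
  "turn": [0, 0]
}}

```text
t: 8.65
eef_pos: [476.0, -49.2, 131.8]
tcp_rot: [1.885, 1.57, 0.571]
ft_force: [-1.6, 4.2, 3.3]
opening: 0.192
```

Run:
```python
from h import *
p=np.load('p.npy');where(p)
a=cams.read_camera('scene')[185:225,225:265]
b=cams.read_camera('top')[180:240,230:290]
f=lambda a,k:cv2.resize(a,None,fx=k,fy=k,interpolation=cv2.INTER_CUBIC)
cv2.imwrite('pics/c5.png',np.hstack([f(a,9),f(b,6)]))
print(((proj('scene',w(p,[ball(0,.8),ball(0,1.05)]))-[225,185])*9).round(0).tolist())
print(((proj('top',w(p,[ball(0,.8),ball(0,1.05)]))-[230,180])*6+[360,0]).round(0).tolist())
```

```text
t 8.65 tip case [-115.3   14.8  117.8] F case [-0.51  4.46  3.3 ] open mm 18.2
[[150.0, 149.0], [170.0, 154.0]]
[[547.0, 219.0], [561.0, 216.0]]
```

View pics/c5.png

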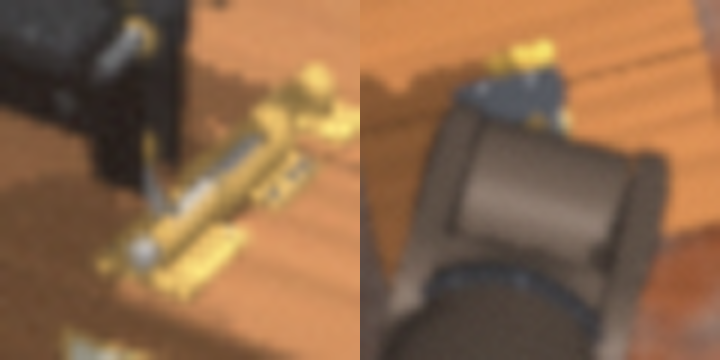

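The stem still leans left, with the ball at about (150,145) in the left half, so the handle is near 0.8 and the ball nests deeper between the fingers than I assumed. I'll go on.

>>> {"op": "carry_out", "data": {
  "grip": [0.62, 0.62, 0.62],
  "linear": [
    [-0.003, 0, 0.003],
    [-0.001, 0, 0.003],
    [0, 0, 0]
  ],
  "turn": [0, 0, 0]
}}

```text
t: 9.05
eef_pos: [476.8, -52.4, 133.6]
tcp_rot: [0.785, 1.571, -0.53]
ft_force: [0.1, 2.2, -2.5]
opening: 0.199
```

Run:
```python
from h import *
where(np.load('p.npy'))
```

```text
t 9.05 tip case [-115.3   11.5  119.6] F case [ 0.65  2.06 -2.48] open mm 18.9
```

>>> {"op": "carry_out", "data": {
  "grip": [0.62, 0.62, 0.62],
  "linear": [
    [0, 0, 0.003],
    [0, 0, 0.003],
    [0, 0, 0]
  ],
  "turn": [0, 0, 0]
}}

```text
t: 9.35
eef_pos: [477.5, -55.1, 133.9]
tcp_rot: [1.74, 1.57, 0.426]
ft_force: [-2.1, 3.2, 3.5]
opening: 0.195
```

Run:
```python
from h import *
where(np.load('p.npy'))
```

```text
t 9.35 tip case [-115.3    8.7  119.9] F case [-1.26  3.66  3.53] open mm 18.5
```

>>> {"op": "carry_out", "data": {
  "grip": [0.62, 0.62],
  "linear": [
    [-0.001, 0, 0.003],
    [0, 0, 0]
  ],
  "turn": [0, 0]
}}

```text
t: 9.55
eef_pos: [477.9, -56.7, 134.2]
tcp_rot: [1.02, 1.57, -0.294]
ft_force: [-1.9, 3.4, 2.2]
opening: 0.19
```

Run:
```python
from h import *
p=np.load('p.npy');where(p)
a=cams.read_camera('scene')[180:225,220:265]
cv2.imwrite('pics/c6.png',cv2.resize(a,None,fx=12,fy=12,interpolation=cv2.INTER_CUBIC))
print(((proj('scene',w(p,[ball(0,.8),ball(0,1.05)]))-[220,180])*12).round(0).tolist())
```

```text
t 9.55 tip case [-115.3    7.1  120.2] F case [-1.03  3.74  2.17] open mm 18.1
[[261.0, 259.0], [286.0, 265.0]]
```

View pics/c6.png

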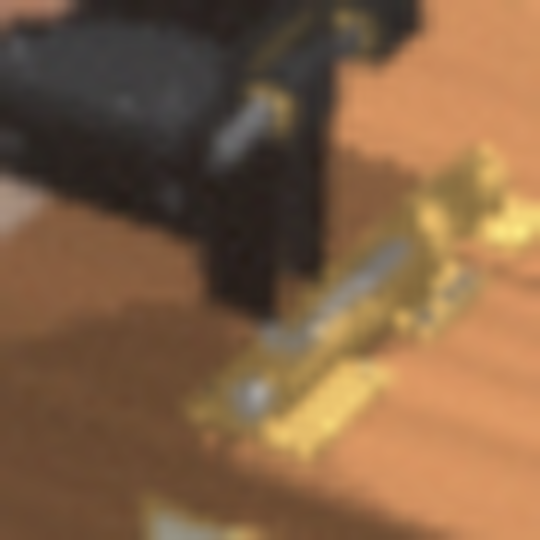

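Run:
```python
from h import *
p=np.load('p.npy');where(p)
q=lambda P:((proj('scene',w(p,P))-[220,180])*12).round(0).astype(int).tolist()
for h in (0,.2,.4,.6,.8,1.05,1.3): print(h,q([ball(0,h)]), np.round(ball(0,h),0))
X,Y,Z=-115.3,7.1,120.2
for n,x in(('-x finger',(X-21,X-9)),('+x finger',(X+9,X+21))): print(n,q([[a,b,Z] for a in x for b in (Y-10,Y+10)]))
im=cams.read_camera('scene');hsv=cv2.cvtColor(im[190:215,230:255],cv2.COLOR_BGR2HSV)
m=(hsv[...,0]>18)&(hsv[...,0]<32)&(hsv[...,1]>90)&(hsv[...,2]>70)
for r,l in enumerate(m): print(190+r,''.join('#' if k else '.' for k in l))
```

```text
t 9.6 tip case [-115.3    7.1  120.2] F case [0.71 3.08 1.45] open mm 18.1
0 [[198, 283]] [-117.   31.  114.]
0.2 [[210, 271]] [-117.   27.  119.]
0.4 [[224, 263]] [-117.   22.  124.]
0.6 [[241, 259]] [-117.   16.  128.]
0.8 [[261, 259]] [-117.    9.  130.]
1.05 [[286, 265]] [-117.   -0.  131.]
1.3 [[312, 277]] [-117.   -9.  130.]
-x finger [[259, 334], [201, 313], [282, 312], [224, 292]]
+x finger [[316, 281], [258, 261], [338, 260], [280, 240]]
190 .............#...........
191 .........................
192 .........................
193 .........................
194 .........................
195 .........................
196 .........................
197 ........................#
198 ........................#
199 ......................##.
200 ........................#
201 ........................#
202 .......................##
203 .................#.....##
204 ................#.....###
205 ...............#...######
206 ..................#######
207 .................####....
208 ................####.....
209 ...........#.##.#.#......
210 ..........###########....
211 .........#..##########...
212 ........#....########....
213 .......##.....######.....
214 ......##.#..#######......
```

>>> {"op": "carry_out", "data": {
  "grip": [0.62, 0.62, 0.62, 0.62],
  "linear": [
    [-0.02, 0, 0],
    [-0.03, 0, 0],
    [-0.03, 0, 0],
    [0, 0, 0]
  ],
  "turn": [0, 0, 0, 0]
}}

```text
t: 10.05
eef_pos: [478.7, -56.9, 175.7]
tcp_rot: [0.982, 1.568, -0.332]
ft_force: [-0.0, 0.6, 0.4]
opening: 0.193
```

```bash
cat >> h.py <<'E'
def mask(x0=230,y0=190,W=30,H=25,n='scene'):
    hsv=cv2.cvtColor(cams.read_camera(n)[y0:y0+H,x0:x0+W],cv2.COLOR_BGR2HSV)
    for r,l in enumerate(hsv):
        print(y0+r,''.join('#' if 18<k[0]<32 and k[1]>90 and k[2]>70 else ('s' if k[1]<70 and k[2]>90 else ('x' if k[2]<60 else '.')) for k in l))
def hp(p,b,hs):
    for h in hs: print(h,proj('scene',w(p,[ball(b,h)]))[0].round(1))
E
python3 - <<'E'
from h import *
p=np.load('p.npy');where(p);mask(); hp(p,0,(0,.5,.8,1.05))
E
```

```text
t 10.05 tip case [-114.7    6.7  161.7] F case [0.12 0.61 0.41] open mm 18.4
190 .......xxxxxxxxx..............
191 .......xxxxxxxxx..............
192 .......xxxxxx..x..............
193 ........xxxxx.................
194 ........xxxxx...............##
195 ..........xx...............###
196 .........................#####
197 ........................######
198 ........................######
199 ......................#####.#.
200 ..........##.........#s.###...
201 .........####........ss.###...
202 ..........###.......ss.#####..
203 ..........###......ss.##.###..
204 ............s...#.ss..#####...
205 ...........ss..#.ss.########..
206 ...........sss..ss#######.#...
207 ............ss.s.###..........
208 .............ss.####..........
209 ...........########...........
210 ..........############........
211 ............##########........
212 ........#sss.#########........
213 .......#.sss.########.........
214 .......##.ss########..........
0 [236.5 203.6]
0.5 [239.4 201.7]
0.8 [241.7 201.6]
1.05 [243.9 202.1]
```

>>> {"op": "carry_out", "data": {
  "grip": [0.62, 0.62],
  "linear": [
    [0, 0, 0],
    [0, 0, 0]
  ],
  "turn": [0, 0]
}}

```text
t: 10.3
eef_pos: [477.6, -56.5, 173.5]
tcp_rot: [-2.056, 1.57, 2.913]
ft_force: [-0.7, -0.4, 0.0]
opening: 0.191
```

Run:
```python
from h import *
mask(232,196,20,16)
```

```text
196 .........x..........
197 ....................
198 ....................
199 ....................
200 ........##..........
201 .......####........s
202 ........###.......ss
203 ........###....#.ss.
204 ..........s...#.ss.#
205 .........ss..#.ss.##
206 .........sss.#ss####
207 ..........ss.ss####.
208 ...........ss.####..
209 .........########...
210 ........############
211 ..........##########
```

The ball is at pixel (241,201.7), so the handle is at about 0.8 and stays there. It seems to lean on the slot wall with the bolt just past the notch. I'll shut the fingers, go behind the ball and push +x gently.

>>> {"op": "carry_out", "data": {
  "grip": [1, 1, 1, 1, 1],
  "linear": [
    [0, -0.04, 0],
    [0, -0.024, 0],
    [0.05, 0, 0],
    [0.042, 0, 0],
    [0, 0, 0]
  ],
  "turn": [0, 0, 0, 0, 0]
}}

```text
t: 10.85
eef_pos: [445.7, -64.5, 126.4]
tcp_rot: [-2.135, 1.567, 2.834]
ft_force: [0.5, 0.6, -0.3]
opening: 0.007
```

Run:
```python
from h import *
p=np.load('p.npy');where(p);mask(232,196,20,16)
```

```text
t 10.85 tip case [-148.5    7.7  112.4] F case [ 0.63  0.43 -0.31] open mm 0.7
196 xx.ss..#............
197 .sss.x..............
198 sss.xxxx............
199 .s.xxxxx............
200 ..xxxxxx.##.........
201 xxxxxxxx###........s
202 xxxxxxxx.##.......ss
203 xxxxxxxx##.......ss.
204 xxxxxxxx.ss...#.ss##
205 .xxxxxxx.ss...#ss.##
206 .xxxxxxx.sss..ss####
207 .xxxxxxx..sssss###..
208 ..xxxxxx..ssss.##...
209 ..xxxxxx.###..###...
210 ...xxxxx.##########.
211 .....xx...##########
```

>>> {"op": "carry_out", "data": {
  "grip": [1, 1, 1, 1, 1],
  "linear": [
    [-0.003, 0.01, 0],
    [0, 0.004, 0],
    [0, 0.002, 0],
    [0, 0.002, 0],
    [0, 0, 0]
  ],
  "turn": [0, 0, 0, 0, 0]
}}

```text
t: 11.4
eef_pos: [455.7, -62.3, 129.9]
tcp_rot: [1.244, 1.57, -0.07]
ft_force: [0.1, -0.5, 0.4]
opening: 0.003
```

Run:
```python
from h import *
where(np.load('p.npy'))
```

```text
t 11.4 tip case [-138.2    7.3  115.9] F case [-0.02 -0.51  0.37] open mm 0.3
```

>>> {"op": "carry_out", "data": {
  "grip": [1, 1],
  "linear": [
    [0, 0.002, 0],
    [0, 0, 0]
  ],
  "turn": [0, 0]
}}

```text
t: 11.6
eef_pos: [456.6, -62.1, 129.6]
tcp_rot: [1.787, 1.571, 0.473]
ft_force: [-1.1, 0.7, 0.5]
opening: 0.006
```

>>> {"op": "carry_out", "data": {
  "grip": [1, 1],
  "linear": [
    [0, 0.002, 0],
    [0, 0, 0]
  ],
  "turn": [0, 0]
}}

```text
t: 11.8
eef_pos: [457.6, -61.8, 129.6]
tcp_rot: [2.411, 1.571, 1.097]
ft_force: [-0.1, -0.2, -0.1]
opening: 0.002
```

Run:
```python
from h import *
p=np.load('p.npy');where(p);mask(232,196,20,16)
```

```text
t 11.8 tip case [-136.3    7.3  115.6] F case [-0.13 -0.12 -0.08] open mm 0.2
196 x..s..xxxx..........
197 xx..xxxxxx..........
198 xxxxxxxxxx..........
199 xxxxxxxxxx..........
200 xxxxxxxxxx..........
201 xxxxxxxxxx.........s
202 x..xxxxxxx........ss
203 x..xxxxxxx.......ss.
204 ...xxxxxxx......ss..
205 ....xxxxxx....#ss###
206 ....xxxxxxs...ss.##.
207 ....xxxxxxss.ss####.
208 ......xxxxssss.###..
209 .............###....
210 .........##########.
211 ........############
```

>>> {"op": "carry_out", "data": {
  "grip": [1, 1, 1],
  "linear": [
    [0, 0.002, 0],
    [0, 0.002, 0],
    [0, 0, 0]
  ],
  "turn": [0, 0, 0]
}}

```text
t: 12.15
eef_pos: [459.6, -61.3, 129.6]
tcp_rot: [1.452, 1.571, 0.138]
ft_force: [-0.1, -0.3, 0.7]
opening: 0.003
```

>>> {"op": "carry_out", "data": {
  "grip": [1, 1, 1],
  "linear": [
    [0, 0.002, 0],
    [0, 0.002, 0],
    [0, 0, 0]
  ],
  "turn": [0, 0, 0]
}}

```text
t: 12.45
eef_pos: [461.3, -60.7, 129.6]
tcp_rot: [-2.224, 1.57, 2.745]
ft_force: [-0.3, -0.5, 0.1]
opening: 0.005
```

Run:
```python
from h import *
p=np.load('p.npy');where(p);mask(232,190,24,22);hp(p,5,(.8,1.05))
```

```text
t 12.45 tip case [-132.4    7.3  115.6] F case [-0.44 -0.4   0.07] open mm 0.5
190 ...xxxx.s.#.xx..........
191 ...xxx.ss.#.x...........
192 .xxxx.ssss#.............
193 xxxx.sss................
194 xxx.sss.xxx.............
195 xx.ss..xxxx.............
196 xx...xxxxxx............#
197 xxx.xxxxxxx...........##
198 xxxxxxxxxxx..........###
199 xxxxxxxxxxx..........###
200 xxxxxxxxxxx.........ss##
201 xx.xxxxxxxx........ss###
202 xx.xxxxxxxx.......ss.###
203 ....xxxxxxx......ss.####
204 ....xxxxxxx...#.ss..####
205 ....xxxxxx...##ss#######
206 .....xxxxx....ss.######.
207 ......xxxx.s.ss###......
208 ...........sss###.......
209 ..........#.###.........
210 ........###########.....
211 ........############....
0.8 [242.5 200.9]
1.05 [244.6 201.4]
```

>>> {"op": "carry_out", "data": {
  "grip": [1, 1, 1],
  "linear": [
    [0, 0.003, 0],
    [0, 0.003, 0],
    [0, 0, 0]
  ],
  "turn": [0, 0, 0]
}}

```text
t: 12.8
eef_pos: [464.5, -60.0, 129.6]
tcp_rot: [1.509, 1.571, 0.195]
ft_force: [-0.2, -0.4, 0.3]
opening: 0.004
```

Run:
```python
from h import *
p=np.load('p.npy');where(p);mask(232,190,28,27);hp(p,8,(.8,1.05))
a=cams.read_camera('scene')[180:225,220:270]
cv2.imwrite('pics/c7.png',cv2.resize(a,None,fx=12,fy=12,interpolation=cv2.INTER_CUBIC))
```

```text
t 12.8 tip case [-129.2    7.2  115.6] F case [-0.31 -0.3   0.31] open mm 0.3
190 ....xxx.ss#.xx..............
191 ...xxx.sss..................
192 ..xxx.sss.#................#
193 .xxx.sss.x.................#
194 xxx.sss.xxx...............##
195 xxx.s..xxxx.............####
196 xxx...xxxxx............#####
197 xxxxxxxxxxx............#####
198 xxxxxxxxxxx...........######
199 xxxxxxxxxxx.........######..
200 xxx.xxxxxxx.........ss###...
201 xxx.xxxxxxx.......#ss####...
202 xx..xxxxxxx.......sss.####..
203 .....xxxxxx....#.sss######..
204 .....xxxxxx...##ss.######...
205 .....xxxxxx...#ss.##.#####..
206 .....xxxxxx...ss..#####.#...
207 ........xxxssss.##..........
208 ...........sss.##...........
209 .........#.#..##............
210 .........##########.........
211 ........############........
212 ........ss.#########........
213 .....###ss.########.........
214 .....####.########..........
215 .......#########............
216 ..........#####.............
0.8 [243.  200.4]
1.05 [245.1 200.9]
```

View pics/c7.png

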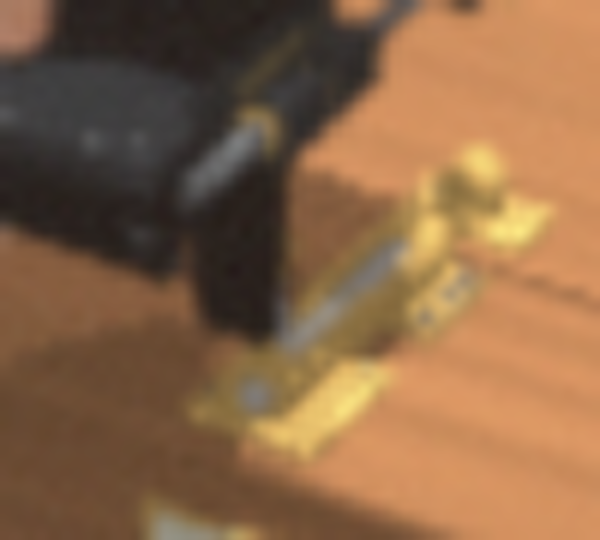

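The ball is not to the right of the finger at about (280,240) and there's no force, so the handle probably rolled back behind it. I'll raise up and check.

>>> {"op": "carry_out", "data": {
  "grip": [1, 1, 1],
  "linear": [
    [-0.03, 0, 0],
    [-0.05, 0, 0],
    [-0.03, 0, 0]
  ],
  "turn": [0, 0, 0]
}}

```text
t: 13.2
eef_pos: [464.7, -60.1, 185.9]
tcp_rot: [1.144, 1.569, -0.17]
ft_force: [-0.4, -0.4, -0.0]
opening: 0.001
```

Run:
```python
from h import *
p=np.load('p.npy');where(p);mask(228,194,28,23)
```

```text
t 13.2 tip case [-129.     7.1  171.9] F case [-0.46 -0.3  -0.05] open mm 0.1
194 ............xx..............
195 ............................
196 ...........................#
197 .........................###
198 .........................###
199 ............###.........####
200 ...........#####........ss##
201 ............##.........ss.##
202 ............###.......ss.###
203 .....................ss.##.#
204 .............sss..#.s..#####
205 ..............ss.#.ss.######
206 ..............ss..ss#######.
207 ..............sssss####.....
208 ..............#sss.###......
209 ..............#######.......
210 ............############....
211 ............############....
212 ..........##ss.#########....
213 .........###ss.########.....
214 .........###.#########......
215 ..........###########.......
216 ..............######........
```

```bash
cat >> h.py <<'E'
def cen(im,c,r=4.5):
    f=im.astype(float);g=(f[...,1]-f[...,0]) ; yy,xx=np.mgrid[:im.shape[0],:im.shape[1]]
    hsv=cv2.cvtColor(im,cv2.COLOR_BGR2HSV);m=(hsv[...,0]>=17)&(hsv[...,0]<33)&(hsv[...,1]>80)&(hsv[...,2]>70)&(np.hypot(xx-c[0],yy-c[1])<r)
    return np.array([xx[m].mean(),yy[m].mean()]),m.sum()
E
python3 - <<'E'
from h import *
p=np.load('p.npy')
a=cv2.imread('pics/scene0.png');b=cams.read_camera('scene')
print(cen(a,(236.3,203.3)),cen(b,(241.3,200.6)))
for bb in (0,4,8):
  for h in (.5,.65,.8,.95,1.1): print(bb,h,proj('scene',w(p,[ball(bb,h)]))[0].round(1),end=' ')
  print()
np.set_printoptions(linewidth=200)
cv2.imwrite('pics/c8.png',cv2.resize(np.hstack([a[190:220,225:262],b[190:220,225:262]]),None,fx=10,fy=10,interpolation=cv2.INTER_CUBIC))
E
```

```text
(array([235.75, 202.75]), np.int64(20)) (array([241. , 200.5]), np.int64(26))
0 0.5 [239.4 201.7] 0 0.65 [240.5 201.5] 0 0.8 [241.7 201.6] 0 0.95 [243.  201.8] 0 1.1 [244.3 202.3] 
4 0.5 [240.  201.1] 4 0.65 [241.1 201. ] 4 0.8 [242.3 201. ] 4 0.95 [243.6 201.2] 4 1.1 [244.9 201.7] 
8 0.5 [240.6 200.6] 8 0.65 [241.8 200.4] 8 0.8 [243.  200.4] 8 0.95 [244.2 200.7] 8 1.1 [245.5 201.1]
```

View pics/c8.png

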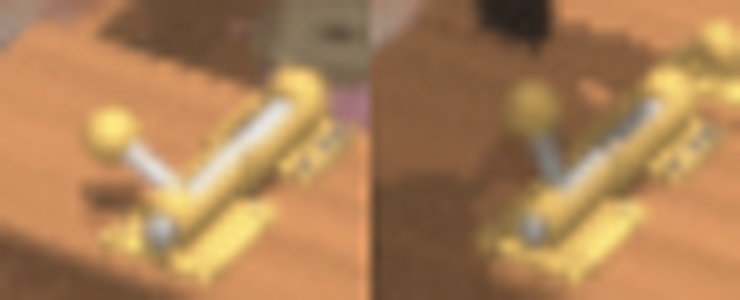

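The right half is clear: the ball is at (533,105) and the stem foot has moved along the slot. So the bolt has already slid about 5 mm, with the handle leaning on the slot wall, and the finger was simply hiding it. I'll go back down behind the ball and keep sliding.

>>> {"op": "carry_out", "data": {
  "grip": [1, 1, 1, 1, 1],
  "linear": [
    [0, -0.01, -0.006],
    [0.05, 0, 0],
    [0.05, 0, 0],
    [0.01, 0, 0],
    [0, 0.005, 0]
  ],
  "turn": [0, 0, 0, 0, 0]
}}

```text
t: 13.8
eef_pos: [460.3, -57.6, 128.7]
tcp_rot: [-2.122, 1.568, 2.847]
ft_force: [0.2, -0.5, -0.5]
opening: 0.007
```

>>> {"op": "carry_out", "data": {
  "grip": [1, 1, 1, 1, 1],
  "linear": [
    [0, 0.005, 0],
    [0, 0.004, 0],
    [0, 0.004, 0],
    [0, 0.004, 0],
    [0, 0, 0]
  ],
  "turn": [0, 0, 0, 0, 0]
}}

```text
t: 14.3
eef_pos: [469.9, -55.6, 130.0]
tcp_rot: [1.209, 1.569, -0.105]
ft_force: [0.2, -0.1, 0.6]
opening: 0.003
```

Run:
```python
from h import *
p=np.load('p.npy');where(p)
```

```text
t 14.3 tip case [-122.9   10.2  116. ] F case [ 0.18 -0.12  0.62] open mm 0.3
```

>>> {"op": "carry_out", "data": {
  "grip": [1, 1, 1, 1],
  "linear": [
    [0, 0.004, 0],
    [0, 0.003, 0],
    [0, 0.003, 0],
    [0, 0, 0]
  ],
  "turn": [0, 0, 0, 0]
}}

```text
t: 14.7
eef_pos: [474.6, -54.3, 129.7]
tcp_rot: [1.308, 1.57, -0.007]
ft_force: [-1.7, -0.2, 1.2]
opening: 0.003
```

Run:
```python
from h import *
p=np.load('p.npy');where(p);mask(232,192,30,24)
for k in range(6): env.state()
print(proj('scene',w(p,[ball(16,.8),[-117,10,121],[-117-10,0,116]])))
```

```text
t 14.7 tip case [-118.    10.2  115.7] F case [-1.68  0.2   1.2 ] open mm 0.3
192 xxxx.sss.xxx................#.
193 xxxx.ss.xxxx...............##.
194 xxxx...xxxxx...............###
195 xxxxx.xxxxxx............######
196 xxxxxxxxxxxx...........##.####
197 xxxxxxxxxxxx..........##.s.###
198 xxxxxxxxxxxx..........###..###
199 xxxxxxxxxxxx..........###..###
200 .xx..xxxxxxx........ss###....#
201 ......xxxxxx.......ss.###.....
202 ......xxxxxx....#.sss.####....
203 ......xxxxxx...#.sss.#####....
204 ......xxxxxx..##ss.##.###.#...
205 ........xxxxss.s..########....
206 ............sss.#######.##....
207 .............s.####...........
208 ............s.####............
209 .........###.####.............
210 ........###########...........
211 .......#############..........
212 ......##############..........
213 .....##############...........
214 .....#############............
215 .......#.########.............
[[244.22124738 199.28730914]
 [241.51405982 203.67795029]
 [242.39487735 207.16326999]]
```

>>> {"op": "carry_out", "data": {
  "grip": [1, 1, 1, 1],
  "linear": [
    [0, 0.004, 0],
    [0, 0.004, 0],
    [0, 0.004, 0],
    [0, 0, 0]
  ],
  "turn": [0, 0, 0, 0]
}}

```text
t: 15.15
eef_pos: [480.5, -52.8, 129.6]
tcp_rot: [1.29, 1.57, -0.024]
ft_force: [-0.2, -0.1, -0.5]
opening: 0.005
```

Run:
```python
from h import *
p=np.load('p.npy');where(p);mask(235,190,30,24)
```

```text
t 15.15 tip case [-111.8   10.2  115.6] F case [-0.19 -0.07 -0.47] open mm 0.5
190 xxx.sss.......................
191 xxxsss.xxx....................
192 xx.ss.xxxx....................
193 xx...xxxxx...............#....
194 xx..xxxxxx..............###...
195 xxxxxxxxxx..............##....
196 xxxxxxxxxx..........#.ss###...
197 xxxxxxxxxx.........##.ss######
198 xxxxxxxxxx.........##.s.######
199 xx.xxxxxxx........####...#####
200 ....xxxxxx.......ss.##....###.
201 ....xxxxxx.....#ss..##........
202 ....xxxxxx.....sss.###........
203 ....xxxxxx..#.ss..#####.......
204 ......xxxxss.s...#####.#......
205 ..........sss.#########.......
206 ..........ss.#######.#........
207 ..........s.####..............
208 .........s.####...............
209 ......########................
210 .....############.............
211 ....#############.............
212 ...##############.............
213 ..##############..............
```

>>> {"op": "carry_out", "data": {
  "grip": [1, 1, 1, 1],
  "linear": [
    [0, 0.003, 0],
    [0, 0.003, 0],
    [0, 0.002, 0],
    [0, 0, 0]
  ],
  "turn": [0, 0, 0, 0]
}}

```text
t: 15.6
eef_pos: [484.1, -51.8, 129.6]
tcp_rot: [1.417, 1.57, 0.103]
ft_force: [-0.9, -0.3, -0.0]
opening: 0.005
```

Run:
```python
from h import *
p=np.load('p.npy');where(p)
```

```text
t 15.6 tip case [-108.1   10.3  115.6] F case [-0.98 -0.03 -0.05] open mm 0.4
```

>>> {"op": "carry_out", "data": {
  "grip": [1, 1, 1, 1],
  "linear": [
    [0, 0.003, 0],
    [0, 0.003, 0],
    [0, 0.003, 0],
    [0, 0, 0]
  ],
  "turn": [0, 0, 0, 0]
}}

```text
t: 16.0
eef_pos: [488.6, -50.6, 129.7]
tcp_rot: [1.345, 1.57, 0.031]
ft_force: [-0.3, -1.4, -0.4]
opening: 0.003
```

Run:
```python
from h import *
p=np.load('p.npy');where(p);mask(238,186,30,24)
```

```text
t 16.0 tip case [-103.5   10.2  115.7] F case [-0.64 -1.32 -0.35] open mm 0.3
186 .xxx.ss.#.x...................
187 xxxx.sss#.....................
188 xxx.sss.#.....................
189 xx.ss.........................
190 xsss.xxxx.....................
191 x...xxxxx.....................
192 x..xxxxxx.....................
193 xxxxxxxxx.....................
194 xxxxxxxxx............###......
195 xxxxxxxxx..........ss.#.......
196 xxxxxxxx.........#ssss#.......
197 xxxxxxxx..........ssss######..
198 .xxxxxxx........#..ss######...
199 ..xxxxxx......####...######...
200 ..xxxxxx.....#ss..#....###....
201 ..xxxxxx.....ss..#............
202 ...xxxxx.s..ss..####..........
203 .....xxx.ssss.######..........
204 .........ss..########.........
205 .........ss#########..........
206 ........s.#######.#...........
207 .......s.####.................
208 ......s.####..................
209 ...#.#####....................
```

>>> {"op": "carry_out", "data": {
  "grip": [1, 1, 1, 1],
  "linear": [
    [0, 0.003, 0],
    [0, 0.002, 0],
    [0, 0.002, 0],
    [0, 0, 0]
  ],
  "turn": [0, 0, 0, 0]
}}

```text
t: 16.45
eef_pos: [491.8, -49.7, 129.6]
tcp_rot: [1.477, 1.57, 0.162]
ft_force: [-1.1, -0.7, 1.0]
opening: 0.006
```

Run:
```python
from h import *
p=np.load('p.npy');where(p);mask(240,186,28,22)
for b in (5,20,25,30,35,40): print(b,proj('scene',w(p,[[-117+b,3,108],[-39+b,0,98]])).round(1).tolist())
```

```text
t 16.45 tip case [-100.2   10.3  115.6] F case [-1.29 -0.41  0.96] open mm 0.6
186 xxxsss##....................
187 xx.sss##....................
188 x.ss........................
189 .ss.xxx.....................
190 ss.xxxx.....................
191 ..xxxxx.....................
192 .xxxxxx.....................
193 xxxxxxx............##.......
194 xxxxxxx............###......
195 xxxxxxx.........#ss.#.......
196 xxxxxxx........#.sss........
197 xxxxxxx.......#..sss######..
198 xxxxxxx.......##.ss######...
199 .xxxxxxs....#..#...######...
200 .xxxxxxs....ss.#.....###....
201 .xxxxxxs.#.ss.###...........
202 ..xxxxxss.ss..####..........
203 .....x.ssss.######..........
204 .......sss.######...........
205 .......s..########..........
206 ......s.#######.#...........
207 .....s.###..................
5 [[244.1, 206.6], [256.6, 198.1]]
20 [[246.4, 204.4], [258.7, 196.1]]
25 [[247.2, 203.7], [259.5, 195.4]]
30 [[247.9, 203.0], [260.2, 194.7]]
35 [[248.7, 202.3], [260.9, 194.1]]
40 [[249.5, 201.6], [261.6, 193.4]]
```

Run:
```python
from h import *
p=np.load('p.npy')
for b in (35,40,45,50,55,60,65): print(b,proj('scene',w(p,[[-117+b,0,101],[-117+b,0,104]])).round(1).tolist())
```

```text
35 [[249.5, 204.1], [249.4, 203.4]]
40 [[250.2, 203.4], [250.2, 202.7]]
45 [[251.0, 202.7], [250.9, 202.0]]
50 [[251.7, 202.0], [251.7, 201.3]]
55 [[252.5, 201.3], [252.4, 200.6]]
60 [[253.2, 200.6], [253.2, 199.9]]
65 [[253.9, 199.9], [253.9, 199.2]]
```

>>> {"op": "carry_out", "data": {
  "grip": [1, 1, 1],
  "linear": [
    [0, 0.002, 0],
    [0, 0.002, 0],
    [0, 0, 0]
  ],
  "turn": [0, 0, 0]
}}

```text
t: 16.8
eef_pos: [493.6, -49.2, 129.6]
tcp_rot: [2.066, 1.571, 0.752]
ft_force: [-3.2, -0.5, 0.2]
opening: 0.008
```

>>> {"op": "carry_out", "data": {
  "grip": [1, 1, 1, 1, 1],
  "linear": [
    [0, 0.002, 0],
    [0, 0.002, 0],
    [0, 0.002, 0],
    [0, 0.002, 0],
    [0, 0, 0]
  ],
  "turn": [0, 0, 0, 0, 0]
}}

```text
t: 17.3
eef_pos: [497.5, -48.2, 129.6]
tcp_rot: [1.693, 1.571, 0.379]
ft_force: [-2.5, -0.6, 0.6]
opening: 0.004
```

Run:
```python
from h import *
p=np.load('p.npy');where(p);mask(240,186,28,22)
```

```text
t 17.3 tip case [-94.2  10.3 115.6] F case [-2.6   0.11  0.56] open mm 0.4
186 xxx.sss.#...................
187 xx.ss.......................
188 x.ss..x.....................
189 .ss.xxxx....................
190 ...xxxxx....................
191 ..xxxxxx....................
192 xxxxxxxx....................
193 xxxxxxxx...........##.......
194 xxxxxxxx..........####......
195 xxxxxxxx.........ss.##......
196 xxxxxxxx.......##sss##......
197 .xxxxxxx......#..sss.####...
198 .xxxxxxxs....###.ss######...
199 ..xxxxxxs...#.###..######...
200 ..xxxxxxs...ss.##....###....
201 ..xxxxx.s..ss.###...........
202 .....xx.ssss.#####..........
203 ........sss#######..........
204 ......#.ss.######.#.........
205 ......#s.#########..........
206 ......s.#######.#...........
207 .....s.###..................
```

>>> {"op": "carry_out", "data": {
  "grip": [1, 1, 1, 1],
  "linear": [
    [0, 0.002, 0],
    [0, 0.002, 0],
    [0, 0.002, 0],
    [0, 0, 0]
  ],
  "turn": [0, 0, 0, 0]
}}

```text
t: 17.75
eef_pos: [500.5, -47.4, 129.6]
tcp_rot: [1.653, 1.571, 0.339]
ft_force: [-2.2, -0.9, 0.2]
opening: 0.007
```

>>> {"op": "carry_out", "data": {
  "grip": [1, 1, 1, 1],
  "linear": [
    [0, 0.002, 0],
    [0, 0.002, 0],
    [0, 0.002, 0],
    [0, 0, 0]
  ],
  "turn": [0, 0, 0, 0]
}}

```text
t: 18.15
eef_pos: [503.4, -46.7, 129.6]
tcp_rot: [1.451, 1.57, 0.136]
ft_force: [-3.6, -0.5, 0.8]
opening: 0.004
```

Run:
```python
from h import *
p=np.load('p.npy');where(p);mask(240,186,28,22)
```

```text
t 18.15 tip case [-88.2  10.3 115.6] F case [-3.62  0.41  0.82] open mm 0.4
186 xxx.sss.#...................
187 xx.ss..x....................
188 xxss.xxxx...................
189 x...xxxxx...................
190 x..xxxxxx...................
191 xxxxxxxxx...................
192 xxxxxxxxx...................
193 xxxxxxxxx..........###......
194 xxxxxxxxx..........###......
195 xxxxxxxxx.........s.##......
196 ..xxxxxxx.......#sss.#......
197 ..xxxxxxx.....##.sss.####...
198 ...xxxxxx.....###s.######...
199 ...xxxxxxs...#.#....#####...
200 ...xxxxxxs..ss.##.....##....
201 ......xx.ssss.###...........
202 .........sss.#####..........
203 .........ss.#####...........
204 ........ss.######.#.........
205 ......#s.#########..........
206 .....#s..######.#...........
207 ....#.#####.................
```

>>> {"op": "carry_out", "data": {
  "grip": [1, 1, 1, 1, 1],
  "linear": [
    [0, 0.002, 0],
    [0, 0.002, 0],
    [0, 0.002, 0],
    [0, 0.002, 0],
    [0, 0, 0]
  ],
  "turn": [0, 0, 0, 0, 0]
}}

```text
t: 18.7
eef_pos: [507.3, -45.7, 129.6]
tcp_rot: [1.466, 1.57, 0.151]
ft_force: [-3.7, -0.5, 1.6]
opening: 0.006
```

Run:
```python
from h import *
p=np.load('p.npy');where(p);mask(240,190,28,18)
```

```text
t 18.7 tip case [-84.2  10.3 115.6] F case [-3.72  0.42  1.59] open mm 0.6
190 xxxxxxxxxx..................
191 xxxxxxxxxx..................
192 xxxxxxxxxx..................
193 xxxxxxxxx..........###......
194 xxxxxxxxx.........####......
195 x.xxxxxxx.........s.##......
196 ...xxxxxx......#.sss##......
197 ...xxxxxx......#.sss#####...
198 ...xxxxxx....###.ss######...
199 ....xxxxx.s.##.##..######...
200 .....xxxx.s.s.###.....##....
201 .........ssss.####..........
202 ..........ss.#####..........
203 .......##ss#######..........
204 ......#.s..######...........
205 ......#s.#########..........
206 .....##.#########...........
207 ....#######.................
```

>>> {"op": "carry_out", "data": {
  "grip": [1, 1, 1, 1],
  "linear": [
    [0, 0.0015, 0],
    [0, 0.0015, 0],
    [0, 0.001, 0],
    [0, 0, 0]
  ],
  "turn": [0, 0, 0, 0]
}}

```text
t: 19.15
eef_pos: [509.1, -45.2, 129.6]
tcp_rot: [1.616, 1.571, 0.302]
ft_force: [-3.6, -0.6, -0.3]
opening: 0.001
```

Run:
```python
from h import *
p=np.load('p.npy');where(p)
```

```text
t 19.15 tip case [-82.3  10.3 115.6] F case [-3.58  0.35 -0.31] open mm 0.1
```

>>> {"op": "carry_out", "data": {
  "grip": [1, 1, 1],
  "linear": [
    [0, 0.0012, 0],
    [0, 0.0012, 0],
    [0, 0, 0]
  ],
  "turn": [0, 0, 0]
}}

```text
t: 19.45
eef_pos: [510.3, -44.9, 129.6]
tcp_rot: [1.712, 1.571, 0.398]
ft_force: [-3.3, -1.2, 0.5]
opening: 0.009
```

>>> {"op": "carry_out", "data": {
  "grip": [1, 1, 1],
  "linear": [
    [0, 0.0012, 0],
    [0, 0.0012, 0],
    [0, 0, 0]
  ],
  "turn": [0, 0, 0]
}}

```text
t: 19.75
eef_pos: [511.4, -44.6, 129.6]
tcp_rot: [1.6, 1.571, 0.286]
ft_force: [-3.7, -1.2, -0.1]
opening: 0.005
```

>>> {"op": "carry_out", "data": {
  "grip": [1, 1, 1],
  "linear": [
    [0, 0.0012, 0],
    [0, 0.0012, 0],
    [0, 0, 0]
  ],
  "turn": [0, 0, 0]
}}

```text
t: 20.05
eef_pos: [512.6, -44.3, 129.6]
tcp_rot: [1.574, 1.57, 0.259]
ft_force: [-2.7, 0.1, 0.3]
opening: 0.006
```

Run:
```python
from h import *
p=np.load('p.npy');where(p);mask(240,190,28,18)
```

```text
t 20.05 tip case [-78.6  10.3 115.6] F case [-2.55  0.76  0.34] open mm 0.6
190 xxxxxxxxxx..................
191 xxxxxxxxxx..................
192 xxxxxxxxxx...........sss....
193 xxxxxxxxxx..........#.s.....
194 xx.xxxxxxx........#.##......
195 ....xxxxxx........s..#......
196 ....xxxxxx.......sss........
197 ....xxxxxx....##.sss######..
198 ....xxxxxx...####ss.#####...
199 .....xxxxx.s.#####.######...
200 ..........sss.####....##....
201 .........#sss.###...........
202 ..........ss.#####..........
203 .........ss.######..........
204 ......##s..######...........
205 ......#.##########..........
206 .....##########.#...........
207 ....######..................
```

>>> {"op": "carry_out", "data": {
  "grip": [1, 1, 1],
  "linear": [
    [0, 0.0012, 0],
    [0, 0.0012, 0],
    [0, 0, 0]
  ],
  "turn": [0, 0, 0]
}}

```text
t: 20.4
eef_pos: [513.8, -43.9, 129.6]
tcp_rot: [1.635, 1.571, 0.321]
ft_force: [-4.0, -0.4, 1.0]
opening: 0.005
```

>>> {"op": "carry_out", "data": {
  "grip": [1, 1, 1],
  "linear": [
    [0, 0.0012, 0],
    [0, 0.0012, 0],
    [0, 0, 0]
  ],
  "turn": [0, 0, 0]
}}

```text
t: 20.7
eef_pos: [514.9, -43.7, 129.6]
tcp_rot: [1.657, 1.571, 0.343]
ft_force: [-3.9, -1.5, 0.9]
opening: 0.006
```

>>> {"op": "carry_out", "data": {
  "grip": [1, 1, 1],
  "linear": [
    [0, 0.0012, 0],
    [0, 0.0012, 0],
    [0, 0, 0]
  ],
  "turn": [0, 0, 0]
}}

```text
t: 21.0
eef_pos: [516.1, -43.4, 129.6]
tcp_rot: [1.698, 1.571, 0.383]
ft_force: [-3.0, -0.4, 0.7]
opening: 0.003
```

>>> {"op": "carry_out", "data": {
  "grip": [1, 1, 1],
  "linear": [
    [0, 0.0012, 0],
    [0, 0.0012, 0],
    [0, 0, 0]
  ],
  "turn": [0, 0, 0]
}}

```text
t: 21.3
eef_pos: [517.2, -43.0, 129.6]
tcp_rot: [1.758, 1.571, 0.443]
ft_force: [-3.3, -0.9, -0.1]
opening: 0.004
```

Run:
```python
from h import *
p=np.load('p.npy');where(p);mask(240,188,28,18)
```

```text
t 21.3 tip case [-73.9  10.3 115.6] F case [-3.41 -0.05 -0.07] open mm 0.4
188 xxxx.xxxxxx.................
189 xxxxxxxxxxx.................
190 .xxxxxxxxxx.................
191 .xxxxxxxxxx...........ss....
192 xxxxxxxxxxx..........sss....
193 xxxxxxxxxxx..........sss....
194 ....xxxxxxx........###s.....
195 .....xxxxxx.......s..#......
196 .....xxxxxxs...#.sss.#......
197 .....xxxxxxs..#..sss######..
198 ......xxxxxs..###s..#####...
199 .........x.ss.###..######...
200 ...........sss###.....##....
201 ...........ss.###...........
202 ..........ss.#####..........
203 .......#.ss.######..........
204 .......#s..######...........
205 ......############..........
```

>>> {"op": "carry_out", "data": {
  "grip": [1, 1, 1],
  "linear": [
    [0, 0.0012, 0],
    [0, 0.0012, 0],
    [0, 0, 0]
  ],
  "turn": [0, 0, 0]
}}

```text
t: 21.65
eef_pos: [518.1, -42.7, 129.6]
tcp_rot: [-2.038, 1.57, 2.93]
ft_force: [-5.3, -1.0, 1.1]
opening: 0.006
```

>>> {"op": "carry_out", "data": {
  "grip": [1, 1],
  "linear": [
    [0, 0.0008, 0],
    [0, 0, 0]
  ],
  "turn": [0, 0]
}}

```text
t: 21.85
eef_pos: [518.1, -42.6, 129.5]
tcp_rot: [-1.979, 1.569, 2.989]
ft_force: [-6.9, -1.3, 2.3]
opening: 0.004
```

>>> {"op": "carry_out", "data": {
  "grip": [1, 1],
  "linear": [
    [0, 0.001, 0],
    [0, 0, 0]
  ],
  "turn": [0, 0]
}}

```text
t: 22.05
eef_pos: [518.2, -42.5, 129.5]
tcp_rot: [-1.952, 1.569, 3.017]
ft_force: [-8.1, -1.2, 3.0]
opening: 0.001
```

Run:
```python
from h import *
p=np.load('p.npy');where(p)
```

```text
t 22.05 tip case [-72.7  10.6 115.5] F case [-8.17  0.87  2.96] open mm 0.1
```

Firmly at the stop: there's no motion and the force is up to 8 N. I'll back off and see whether the handle drops.

>>> {"op": "carry_out", "data": {
  "grip": [1, 1, 1, 1, 1],
  "linear": [
    [0, -0.004, 0],
    [0, -0.02, 0],
    [-0.05, 0, 0],
    [-0.05, 0, 0],
    [0, 0, 0]
  ],
  "turn": [0, 0, 0, 0, 0]
}}

```text
t: 22.55
eef_pos: [508.6, -45.9, 182.3]
tcp_rot: [1.136, 1.565, -0.179]
ft_force: [-0.1, -0.2, -1.5]
opening: 0.005
```

Run:
```python
from h import *
p=np.load('p.npy');where(p);mask(238,184,28,22)
for b in (52,56,60,64):
  for h in (0,.4,.8,1.05): print(b,h,proj('scene',w(p,[ball(b,h)]))[0].round(1),end=' ')
  print()
a=cams.read_camera('scene')[175:225,220:275]
cv2.imwrite('pics/c9.png',cv2.resize(a,None,fx=12,fy=12,interpolation=cv2.INTER_CUBIC))
```

```text
t 22.55 tip case [-82.9   9.7 168.3] F case [-0.15 -0.19 -1.49] open mm 0.5
184 .....xxxxxx.................
185 .....xxxxxx.................
186 .....xxxxxx.................
187 .......xxxx.................
188 .........x..................
189 ............................
190 ............................
191 ...........##..........sss..
192 ..........####.........sss..
193 ..........####.......##sss..
194 ..........###........###....
195 ...........##.....#.s.##....
196 ............ss...##sss.#....
197 ............ss..###sss.####.
198 .............ss.###ss######.
199 .............ss.###..######.
200 .............sss.##.....##..
201 ............sss.###.........
202 ..........#.sss.####........
203 ...........sss######........
204 ........##.s.#.####.#.......
205 .......############.........
52 0 [244.6 196.3] 52 0.4 [246.7 194.6] 52 0.8 [249.7 194.2] 52 1.05 [251.9 194.7] 
56 0 [245.2 195.8] 56 0.4 [247.3 194.1] 56 0.8 [250.3 193.7] 56 1.05 [252.5 194.2] 
60 0 [245.8 195.2] 60 0.4 [247.9 193.5] 60 0.8 [251.  193.1] 60 1.05 [253.1 193.6] 
64 0 [246.4 194.7] 64 0.4 [248.5 193. ] 64 0.8 [251.5 192.6] 64 1.05 [253.7 193.1]
```

View pics/c9.png

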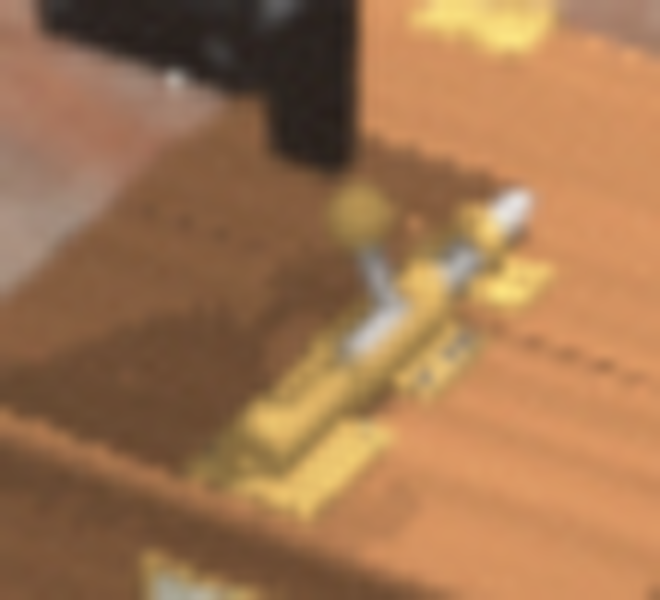

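The bolt's nose is through the keeper at (510,205). The ball is at (360,213), so b is about 59 and the handle leans at about 0.7 over the notch but hasn't fallen. I'll nudge it gently towards +y from the -y side.

>>> {"op": "carry_out", "data": {
  "grip": [1, 1, 1, 1],
  "linear": [
    [0, 0.02, 0.06],
    [0, 0.03, 0.01],
    [0.05, 0, 0],
    [0.05, 0, 0]
  ],
  "turn": [0, 0, 0, 0]
}}

```text
t: 23.05
eef_pos: [540.6, -73.3, 128.2]
tcp_rot: [1.451, 1.57, 0.136]
ft_force: [0.4, -0.3, -0.1]
opening: -0.001
```

Run:
```python
from h import *
p=np.load('p.npy');where(p);go(p,[-58,-20,118])
```

```text
t 23.05 tip case [-58.9 -24.9 114.2] F case [ 0.32 -0.43 -0.12] open mm -0.1
shift mm [-3.8  0.9 -4.9] units [-0.0076  0.0018 -0.0098] turn deg 0.02 units 0.0001
```

>>> {"op": "carry_out", "data": {
  "grip": [1, 1, 1, 1, 1],
  "linear": [
    [-0.006, 0, -0.01],
    [0, 0, -0.008],
    [0, 0, -0.006],
    [0, 0, -0.004],
    [0, 0, 0]
  ],
  "turn": [0, 0, 0, 0, 0]
}}

```text
t: 23.55
eef_pos: [537.2, -59.2, 133.4]
tcp_rot: [1.167, 1.57, -0.147]
ft_force: [-0.1, -0.7, 0.2]
opening: 0.004
```

>>> {"op": "carry_out", "data": {
  "grip": [1, 1, 1],
  "linear": [
    [0, 0, -0.004],
    [0, 0, -0.004],
    [0, 0, 0]
  ],
  "turn": [0, 0, 0]
}}

```text
t: 23.85
eef_pos: [536.0, -55.5, 132.7]
tcp_rot: [2.014, 1.571, 0.699]
ft_force: [-0.0, -0.7, -0.0]
opening: 0.003
```

Run:
```python
from h import *
p=np.load('p.npy');where(p);mask(234,184,32,22)
```

```text
t 23.85 tip case [-58.9  -6.5 118.7] F case [-0.19 -0.67 -0.03] open mm 0.3
184 xxxxxxxxxxxxxxxx.sss.xx.........
185 xxxxxxxxxxxxxxxx.ss.xxx.........
186 xxxxxxxxxxxxxxxx...xxxx.........
187 xxxxxxxxxxxxxxxxxxxxxxxx........
188 ..xxxxxxxxxxxxxxxxxxxxxx........
189 .....xxxxxxxxxxxxxxxxxx.........
190 ........xxxxxxxxxxxxxxx.........
191 ...........xxxxxxxxxxxx.....ss..
192 ................xxxxxxx....sss..
193 ..............##.xxxxxx..##.s...
194 ..............##.xxxxxx..#.#....
195 ...............#.xxxxxx.s..#....
196 ................sxxxxxxsss##....
197 ................s..xxxxsss.###..
198 .................s.....ss######.
199 .................ss...#..#####..
200 .................sss.##.........
201 .................ss.###.........
202 ...............#sss#####........
203 .............#.ss..####.........
204 ............##.s.#.#####........
205 ............###.#####.##........
```

>>> {"op": "carry_out", "data": {
  "grip": [1, 1, 1],
  "linear": [
    [0, 0, -0.004],
    [0, 0, -0.004],
    [0, 0, 0]
  ],
  "turn": [0, 0, 0]
}}

```text
t: 24.2
eef_pos: [534.9, -51.6, 132.6]
tcp_rot: [-2.536, 1.571, 2.433]
ft_force: [0.1, -0.1, 0.7]
opening: 0.003
```

Run:
```python
from h import *
p=np.load('p.npy');where(p);mask(234,188,32,18)
```

```text
t 24.2 tip case [-58.9  -2.4 118.6] F case [ 0.06 -0.15  0.7 ] open mm 0.3
188 ..xxxxxxxxxxxxxxxxxxxxx.........
189 .....xxxxxxx.xxxxxxxxx..........
190 ........xxxxxxxxxxxxxx..........
191 ...........xxxxxxxxxxx......ss..
192 ...............xxxxxxx.....sss..
193 ............###.xxxxxx......s...
194 .............##.xxxxxx...##.....
195 ..............##xxxxxx.ss..#....
196 ...............s.xxxxxssss.#....
197 ...............ss..xx.ssss#.##..
198 ...............sss#...#ss.#####.
199 ................ss....#..#####..
200 .................sss###.........
201 ...............#.ss.###.........
202 ...............#sss.###.........
203 ...............sss.#####........
204 ............##....####..........
205 ...........#############........
```

>>> {"op": "carry_out", "data": {
  "grip": [1, 1, 1, 1],
  "linear": [
    [0, 0, -0.004],
    [0, 0, -0.004],
    [0, 0, -0.004],
    [0, 0, 0]
  ],
  "turn": [0, 0, 0, 0]
}}

```text
t: 24.65
eef_pos: [533.4, -45.7, 132.6]
tcp_rot: [-3.071, 1.571, 1.898]
ft_force: [0.6, -0.7, -0.8]
opening: -0.001
```

Run:
```python
from h import *
p=np.load('p.npy');where(p);mask(234,188,32,18)
```

```text
t 24.65 tip case [-58.9   3.6 118.6] F case [ 0.41 -0.84 -0.76] open mm -0.1
188 ..xxxxxxxx.xxxxxxxxxx...........
189 .....xxxxxxxxxxxxxxxx...........
190 ........xxxxxxxxxxxxx...........
191 ...........xxxxxxxxxx.......ss..
192 ..............xxxxxxx......sss..
193 ...........##.xxxxxxx.......s...
194 ..........###..xxxxxx......#....
195 .........#####.xxxxxx..ss.##....
196 ..........###ss.xxxx.#.sss......
197 ...........#.sss.......sss.##.#.
198 .............ssss...###ss.#####.
199 ..............sss.#..##..######.
200 ................ssss.##.....#...
201 ................sss.##..........
202 ................ss.####.........
203 .............#.ss.#####.........
204 ............##...######.........
205 ...........###.#########........
```

The ball is at (245.2,195), matching handle = 0 at b of about 59. I'll retreat straight up, then away, and verify.

>>> {"op": "carry_out", "data": {
  "grip": [1, 1, 1, 1, 1],
  "linear": [
    [-0.03, 0, 0],
    [-0.08, 0, 0],
    [-0.09, 0, 0],
    [-0.09, 0, -0.02],
    [0, 0, -0.09]
  ],
  "turn": [0, 0, 0, 0, 0]
}}

```text
t: 25.2
eef_pos: [522.0, 5.4, 282.9]
tcp_rot: [1.16, 1.561, -0.158]
ft_force: [0.8, 1.2, 0.1]
opening: 0.005
```

>>> {"op": "carry_out", "data": {
  "grip": [1, 1, 1, 1, 1],
  "linear": [
    [0, 0, -0.09],
    [0, 0, -0.09],
    [0, 0, -0.09],
    [0, 0, -0.09],
    [0, 0, 0]
  ],
  "turn": [0, 0, 0, 0, 0]
}}

```text
t: 25.7
eef_pos: [472.4, 185.1, 277.8]
tcp_rot: [2.853, 1.57, 1.543]
ft_force: [0.1, 0.0, -0.3]
opening: 0.002
```

Run:
```python
from h import *
p=np.load('p.npy');where(p);mask(234,184,34,24)
b=cams.read_camera('scene');print('ball',cen(b,(245.3,195)))
t=cams.read_camera('top');print('top ball pred b59 h0/.8',proj('top',w(p,[ball(0,0),ball(59,0),ball(59,.8)])).round(1).tolist())
mask(244,195,28,28,'top')
d=lambda im,n:None
a=cv2.imread('pics/top0.png');D=(cv2.absdiff(a,t).max(2)>60)
n,l,s,c=cv2.connectedComponentsWithStats(D.astype(np.uint8))
print([(s[i].tolist()) for i in range(1,n) if s[i][4]>25])
```

```text
t 25.7 tip case [-59.5 242.3 263.8] F case [ 0.08 -0.02 -0.35] open mm 0.2
184 ..................................
185 ..................................
186 ..................................
187 ..................................
188 ..................................
189 ..................................
190 ..................................
191 ............................ss....
192 ...........#...............sss....
193 ..........###...........###sss....
194 .........#####...........###......
195 ..........###........#.sss##......
196 ..........###ss.....##ssss.#......
197 .............sss...###.sss.####...
198 .............ssss..####ss.#####...
199 ..............ssss..###..#####....
200 ................ssss###....##.....
201 ................ssss###...........
202 ................sss#####..........
203 .............#.sss######..........
204 ............##.s.######.#.........
205 ............############..........
206 ............######.##.#...........
207 ..........#######.................
ball (array([244.82608696, 194.43478261]), np.int64(23))
top ball pred b59 h0/.8 [[255.7,
[... 631 characters left out ...]
...
213 .............############...
214 .............############...
215 .............############...
216 .............#############..
217 .............#############..
218 ..............############..
219 ..............############..
220 ..............###########...
221 ...............#########....
222 ...............###..........
[[262, 155, 11, 6, 43], [226, 164, 11, 6, 42], [265, 179, 18, 11, 125], [246, 183, 17, 15, 112], [153, 188, 67, 183, 5756], [157, 202, 6, 22, 90], [260, 207, 5, 11, 35], [177, 221, 20, 12, 128], [165, 224, 11, 13, 74], [36, 245, 113, 139, 6508], [231, 296, 17, 9, 84], [263, 337, 15, 23, 209], [194, 366, 56, 18, 520], [165, 370, 35, 14, 291], [148, 376, 18, 8, 80]]
```

Both cameras agree that the handle is down and the bolt is out at about 59 mm. The only differences from the first top picture are at the arm and the case. Handing in.

```bash
python3 -c "
from cell import env
print(env.job_done())"
```

```text
the job is handed in; nothing more can be done
None
```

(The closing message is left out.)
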